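Snap the travel cover onto the full tub

ROBOT

A 7-joint arm with a two-finger parallel gripper is mounted at the origin on the work surface. World frame = base frame: x ahead of the robot, y to its left, z up, the work surface at z = 0. Lengths are in mm, angles in rad, forces in N, time in s.
With the tool pointing down it reaches from about 425 to 950 mm from the base axis. Payload 16.7 kg.
Tool frame: the origin (TCP) lies at the very end of the fingers, on their centre line; the grasp point (between the pads) lies 19 mm behind it; z points along the fingers, y is the line along which they close (so a half turn about z gives the same grasp; the last joint's range is limited). The gripper opens to 94 mm and grips with 3 to 60 N. Pads are 16 mm wide; open, the fingers measure 119 mm over their backs; the gripper's body (75 mm by 177 mm) begins 78 mm behind the grasp point.
Start: joints at [1.185, 0.426, 0.074, 1.606, -0.034, 1.111, -0.067], TCP at [157.665, -656.29, 205.467] pointing down, gripper open.
Joint ranges: [-2.85, 2.85], [-0.5, 2.14], [-1.23, 1.37], [0.21, 2.46], [-1.02, 4.16], [0.16, 2.05], [-2.73, 2.73]. Speed limits (rad/s): [1.89, 1.89, 2.39, 2.39, 3.01, 3.01, 3.01].

INTERFACE

Orientations are given as [roll, pitch, yaw] about the fixed x, y, z axes, in that order (R = Rz(yaw) Ry(pitch) Rx(roll)).
In Python, from bench import read_state, snapshot, close_job, spot_in gives the robot as it stands.
- The arm moves only by the tool drive_tool, never from a script. Its arguments are lists of equal length, an entry for each row: "xyz": the shift along the tool's x, y, z as a fraction of full scale, a list of three; "angular": the turn, a rotation vector about the tool's x, y, z as a fraction of full scale, a list of three. A call has 1 to 5 rows; each row is the pose to reach, as a shift and turn from the pose commanded when the call began, along the tool's axes at that moment; what a row does not reach only later rows make up. Full scale, the value 1, is 0.6 m for a shift and 60 degrees for a turn. A row lasts 1/10 s, in which the tool goes at most 50 mm and 8.59 degrees, less where a joint would pass 70% of its speed; a pose out of reach is approached as far as the arm can. A call with a number of a shift or a turn outside -1 to 1 is refused whole. A call with a gripper value outside its range is refused whole. "claw" is the opening, from -1 (shut) to 1 (fully open), set as the call begins (left out, the last holds). The fingers move at their own pace and stop on an object; "newtons" is the grip in N (left out, the last holds). Time passes only in rows, so rows that repeat a pose let the fingers close. It gives the time, the measured TCP pose, the force, the opening and the grip force at its end, in the units of the state.
- read_state(): the state, without advancing time (a new reading comes with each control period).
- snapshot(name): name is "scene" or "top" or "wrist"; returns a dict with "image" (480x640x3 uint8, red, green, blue), "intrinsics" (3x3 intrinsics, pixels), "xyz" and "orientation" of the camera in the world. Camera axes: x right, y down, z forward; pixel columns grow to the right and rows downward; lengths in mm; the calibration is good to about 2 mm. A picture is of the moment at which its call begins. There is no depth.
- close_job(): hands the job in; it is judged then, once.
Trained networks look in the newest picture that a camera, given by its name, has taken for a name from the list of things; names that differ only in an ending like _2 or _b are one class to them, and where a whole thing is asked for, a point or a joint stands for the part that bears it (a point fixed in the world has none). Each returns a list of dicts, best first, with "p" (0 to 1); they miss things now and then, are a little off and sometimes report something else, mostly with a low value. They report only what shows in the picture. A call takes as long as a camera call. They do not tell look-alikes from the thing itself.
- spot_in(camera, thing): "centre" ([column, row] in pixels, amid what is visible of it).
The state is a dict: "time_s": time; "qpos": joint angles; "dq": joint speeds; "joint_efforts": joint torques, N m; "tcp_pos": TCP position; "eef_rot": TCP orientation; "wrist_force": force on the tool from outside, world axes, zero at the start; "moment": the same for the moment, N m; "finger_gap": finger opening in mm; "gripper_force": force on a finger pad.
Only numpy, scipy, OpenCV 4.12 (cv2) and the standard library are available. Lean on these libraries where they do the work, as an engineer would, in place of code of your own. Each camera call takes 0.05 s, during which the arm holds its last target. There are 200 camera calls.

TASK

Two sealed tubs of glass colour bars on the studio bench look alike, but one is nearly used up: lift each in turn clear of the bench to feel which is the heavier, and set it back down upright on the bench. Then put the loose cover on the heavier tub and press it home with finger pressure, working round its corners until all four clips have clicked and it sits level, and let go; forcing all of it down in one push would crack the tub's seal. Leave the jacks, the wooden block and the glass paperweight where they are.

Things in the scene. Friction and masses are not known exactly. Their poses are not given: they have to be found in the camera images.
- tub_a: one of two look-alike sealed white tubs, one at least 300 g heavier; both under 1 kg. Origin: centre of the underside, z up, x along its length. Body 124 (x) by 64 (y), 58 mm high: grip it across the 64. Above it a neck 112 by 52, rim rounded, closed top at 88 mm. On each long side of the neck two springy wedge clips at x = -40 and +40, 68 to 73 mm high, 3.6 mm proud
- tub_b: one of two look-alike sealed white tubs, one at least 300 g heavier; both under 1 kg. Origin: centre of the underside, z up, x along its length. Body 124 (x) by 64 (y), 58 mm high: grip it across the 64. Above it a neck 112 by 52, rim rounded, closed top at 88 mm. On each long side of the neck two springy wedge clips at x = -40 and +40, 68 to 73 mm high, 3.6 mm proud
- cover: grey snap cover, 70 g, lying right way up. Origin: centre of the skirt's lower edge, z up, x along its length. 122 (x) by 62 (y), flat top at 28 mm; inside 114.4 by 54.4, 24 deep; on top a grip rib 40 long (x), 12 thick (y), 28 to 48 mm high. Fits the tub either way round, 1 mm play per side. Lowered over the neck it rests on the clips, origin 72 mm above the tub's underside; snapped home, 64
- corner0 (a point): point on the cover's flat top over a clip, x = +40, y = +24 mm in the cover's frame: press here with a fingertip. Straight down it takes about 10 to 18 N, gives with a click, then stops hard, 92 mm above the tub's underside; clicked, it stays down with up to 1 mm of play. Other corners may rise a little meanwhile. All four at once take over 32 N, too much for the seal
- corner1 (a point): point on the cover's flat top over a clip, x = -40, y = +24 mm in the cover's frame: press here with a fingertip. Straight down it takes about 10 to 18 N, gives with a click, then stops hard, 92 mm above the tub's underside; clicked, it stays down with up to 1 mm of play. Other corners may rise a little meanwhile. All four at once take over 32 N, too much for the seal
- corner2 (a point): point on the cover's flat top over a clip, x = -40, y = -24 mm in the cover's frame: press here with a fingertip. Straight down it takes about 10 to 18 N, gives with a click, then stops hard, 92 mm above the tub's underside; clicked, it stays down with up to 1 mm of play. Other corners may rise a little meanwhile. All four at once take over 32 N, too much for the seal
- corner3 (a point): point on the cover's flat top over a clip, x = +40, y = -24 mm in the cover's frame: press here with a fingertip. Straight down it takes about 10 to 18 N, gives with a click, then stops hard, 92 mm above the tub's underside; clicked, it stays down with up to 1 mm of play. Other corners may rise a little meanwhile. All four at once take over 32 N, too much for the seal
- bench: fixed steel bench, its top at height 0
- jacks: bystander: glassblower's jacks, steel blades and wooden handles, 190 by 45 mm, 12 mm high, lying flat; origin about mid-length on the underside
- block: bystander: dark wooden shaping block, a cup 76 mm across and 42 mm high with a 90 mm round handle on its +x side (pointing towards the robot); origin under the cup's centre
- weight: bystander: amber glass paperweight, 72 mm across, 56 mm high; origin under its centre
Mind the look-alikes: they are no part of the job. Leave any turquoise look-alike of the tub_b alone. What is shaped like the cover but yellow is not meant.

How it is judged:
By the outcome, as a careful person would: the job done as asked, in the order asked, and still so for the second after the job is handed in, with the robot touching nothing.
It also fails if it takes over 72 s, if anything falls off the work surface, if the arm or the gripper's body presses on something with over 40 N, if the wrist force passes 120 N, or if a joint passes its speed limit or range.

## Working session

There is one attempt and no reset: what is moved stays moved. The work goes in short steps, Python scripts to look and compute and a tool call to move; the robot and the scene stay as the last step left them, time stands still between calls to the robot, and variables do not carry over. Pictures are saved under pics/ and viewed, at most 10 in all, crops included, and the job is handed in when it is done.

Besides the shell and the picture viewer there is one more tool, called after "Call:" as name(argument=value, ...), one argument or row to a line, values as JSON. drive_tool: Moves the arm, as the interface text tells. Shift numbers are shares of 0.6 m and turn numbers shares of 60 degrees, none past 1 either way. Its arguments: {"type":"object","properties":{"xyz":{"type":"array","items":{"type":"array","items":{"type":"number","minimum":-1,"maximum":1}}},"angular":{"type":"array","items":{"type":"array","items":{"type":"number","minimum":-1,"maximum":1}}},"claw":{"type":"number"},"newtons":{"type":"number"}},"required":["xyz","angular"]}

```bash
ls; mkdir -p pics
python3 - <<'E'
from bench import *
import cv2,numpy as np
s=read_state(); print(s)
for n in ("top","scene"):
    d=snapshot(n); cv2.imwrite(f"pics/{n}0.png",d["image"][:,:,::-1]); print(n,d["intrinsics"],d["xyz"],d["orientation"])
    for t in ("tub_a","cover","jacks","block","weight"):
        print(t,[(np.round(r["centre"]).tolist(),round(r["p"],2)) for r in spot_in(n,t)])
E
```

```text
pics
{'time_s': 0.0, 'qpos': array([ 1.18549586,  0.42673608,  0.07383855,  1.60657868, -0.03408604,
        1.11080905, -0.06710614]), 'dq': array([-0.00096562, -0.00182079,  0.00088704,  0.00036332,  0.00011845,
        0.00076234,  0.0013828 ]), 'joint_efforts': array([ 1.31892111e-04, -9.35820580e+01,  3.66675898e+00, -4.54193723e+01,
       -4.87296574e-02,  2.01663037e-02,  3.97214626e-05]), 'tcp_pos': array([ 157.56842026, -655.91099823,  204.78503723]), 'eef_rot': array([-3.14032448e+00,  1.01532810e-04,  2.35781032e-01]), 'wrist_force': array([-0.65104607, -0.76916147, -0.21088471]), 'moment': array([0.0571986 , 0.02841454, 0.01336746]), 'gripper_force': 0.0, 'finger_gap': 93.87265377615066}
top [[561.69913909   0.         313.36288863]
 [  0.         561.69913909 241.91246633]
 [  0.           0.           1.        ]] [ 493.12865775  -63.69769658 1212.97839085] [-3.03668249e+00 -2.96142408e-03 -1.58551018e+00]
tub_a [([383.0, 301.0], 0.88), ([164.0, 279.0], 0.81)]
cover [([277.0, 245.0], 0.96), ([284.0, 162.0], 0.78)]
jacks [([174.0, 199.0], 0.71)]
block [([262.0, 330.0], 0.56), ([279.0, 245.0], 0.43)]
weight [([391.0, 194.0], 0.8)]
scene [[600.91629648   0.         320.20228903]
 [  0.         600.91629648 244.26215348]
 [  0.           0.           1.        ]] [1210.33976115 -688.83486428  779.69393851] [-2.25947312  0.00349019  0.78343602]
tub_a [([164.0, 321.0], 0.95), ([227.0, 264.0], 0.89), ([409.0, 179.0], 0.68)]
cover [([357.0, 246.0], 0.77), ([419.0, 299.0], 0.6)]
jacks [([460.0, 228.0], 0.88)]
block [([304.0, 202.0], 0.94)]
weight [([301.0, 342.0], 0.86)]
```

View pics/top0.png

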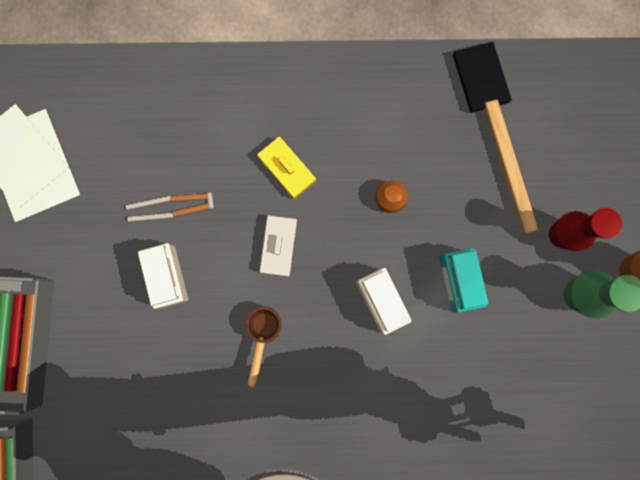

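View pics/scene0.png

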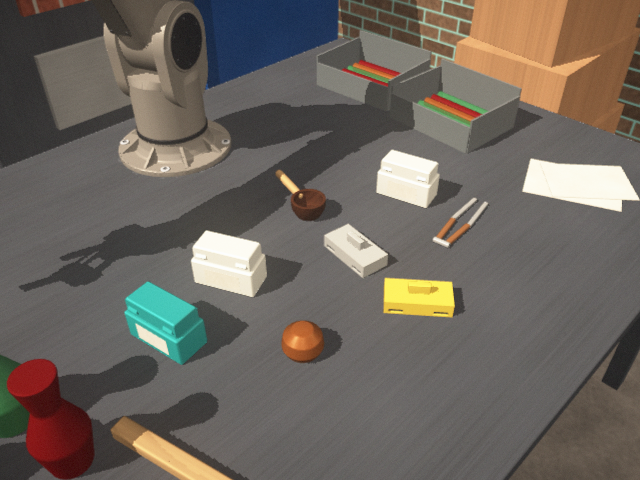

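The top view shows the candidates:
- **White tubs:** (385,300) and (162,275) are the two look-alikes I want. The turquoise one at (464,280) is the decoy.
- **Covers:** the grey one at (278,245) is the one described. The yellow one at (286,167) is not.

Next I'll fit model silhouettes to get their poses and check them in one enlarged crop.

```bash
cat > h.py <<'E'
import numpy as np,cv2
from scipy.spatial.transform import Rotation as Ro
from scipy.optimize import minimize
def proj(P,d):
    R=Ro.from_euler('xyz',d["orientation"]).as_matrix()
    c=(np.asarray(P,float)-d["xyz"])@R; u=c@np.array(d["intrinsics"]).T
    return u[:,:2]/u[:,2:]
def ray(px,d,z):
    R=Ro.from_euler('xyz',d["orientation"]).as_matrix()
    v=R@np.linalg.inv(d["intrinsics"])@np.array([px[0],px[1],1.]); o=np.array(d["xyz"])
    return o+v*(z-o[2])/v[2]
def box(lx,ly,z0,z1): return np.array([[sx*lx/2,sy*ly/2,z] for sx in(-1,1) for sy in(-1,1) for z in(z0,z1)])
TUB=[box(124,64,0,58),box(112,52,58,88)]
COV=[box(122,62,0,28),box(40,12,28,48)]
def place(P,x,y,yaw,z=0): return P@Ro.from_euler('z',yaw).as_matrix().T+[x,y,z]
S=4
def sil(model,q,d,win,z=0):
    m=np.zeros((win[3]*S,win[2]*S),np.uint8)
    for b in model:
        p=(proj(place(b,*q,z),d)-win[:2]+.5)*S
        cv2.fillConvexPoly(m,cv2.convexHull(np.round(p).astype(np.int32)),1)
    return m
def fit(model,masks,q0,z=0):
    """masks: list of (mask,cam)"""
    M=[]
    for m,d in masks:
        x,y,w,h=cv2.boundingRect(m); win=np.array([x-15,y-15,w+30,h+30])
        mm=np.pad(m,40)[win[1]+40:win[1]+40+win[3],win[0]+40:win[0]+40+win[2]]
        M.append(((cv2.resize(mm.astype(np.float32),None,fx=S,fy=S,interpolation=cv2.INTER_LINEAR)>.5).astype(np.uint8),win,d))
    def cost(v):
        c=0
        for mm,win,d in M:
            s=sil(model,(v[0],v[1],v[2]/40),d,win,z); c+=1-(s&mm).sum()/max(1,(s|mm).sum())
        return c
    best=None
    for dy in np.arange(-.6,.61,.3):
        v0=np.array([q0[0],q0[1],(q0[2]+dy)*40])
        r=minimize(cost,v0,method='Nelder-Mead',options=dict(initial_simplex=v0+np.vstack([np.zeros(3),np.diag([8,8,6])]),xatol=.05,fatol=1e-4))
        if best is None or r.fun<best.fun: best=r
    return np.array([best.x[0],best.x[1],best.x[2]/40]),best.fun
def blob(img,cond,px):
    n,l,st,ce=cv2.connectedComponentsWithStats(cv2.morphologyEx(cond.astype(np.uint8),cv2.MORPH_CLOSE,np.ones((3,3))))
    p=l[int(px[1]),int(px[0])]
    if p==0: 
        k=[i for i in range(1,n) if st[i,4]>100]; p=min(k,key=lambda i:np.hypot(*(ce[i]-px)))
    return cv2.morphologyEx((l==p).astype(np.uint8),cv2.MORPH_OPEN,np.ones((3,3)))
def light(img):
    h=cv2.cvtColor(img,cv2.COLOR_RGB2HSV); return (h[...,2]>105)&(h[...,1]<75)
def rot(tx,ty,yaw,s):
    """tool shift in fractions to world target"""
E
python3 - <<'E'
from h import *; from bench import *
D={n:snapshot(n) for n in("top","scene")}
L={n:light(D[n]["image"]) for n in D}
out=[]
for nm,model,pt,ps,zz in (("right",TUB,(385,300),(228,265),45),("left",TUB,(162,275),(409,180),45),("cover",COV,(285,255),(360,255),15)):
    mt=blob(D["top"]["image"],L["top"],pt); ms=blob(D["scene"]["image"],L["scene"],ps)
    print(nm,mt.sum(),ms.sum())
    c=ray(pt,D["top"],zz)
    (a,b),wh,ang=cv2.minAreaRect(cv2.findNonZero(mt)); bx=cv2.boxPoints(((a,b),wh,ang))
    e=max((bx[1]-bx[0],bx[2]-bx[1]),key=lambda v:np.hypot(*v)); w=ray((a+e[0],b+e[1]),D["top"],zz)-ray((a,b),D["top"],zz)
    q0=(c[0],c[1],np.arctan2(w[1],w[0]))
    r={}
    for k,M in (("top",[(mt,D["top"])]),("scene",[(ms,D["scene"])]),("both",[(mt,D["top"]),(ms,D["scene"])])):
        q,f=fit(model,M,q0); print(k,np.round(q,2),round(f,3)); r[k]=q
    for n in D:
        for bb in model:
            cv2.polylines(D[n]["image"],[cv2.convexHull(np.round(proj(place(bb,*r["both"]),D[n])).astype(np.int32))],True,(255,0,0),1)
a=cv2.resize(D["top"]["image"][130:350,120:500],(760,440)); cv2.imwrite("pics/crop1.png",a[:,:,::-1])
E
```

```text
right 71761 98647
top [ 4.4931e+02 -2.5274e+02  3.8000e-01] 0.97
scene [ 507.44 -248.59   -2.63] 0.958
both [ 501.76 -238.06   -2.63] 1.929
left 71761 98647
top [550.51 245.85  -2.89] 0.967
scene [ 694.15 -116.91   -2.02] 0.956
both [5.5586e+02 2.1443e+02 8.0000e-02] 1.94
cover 71761 98647
top [621.16 -50.03  -1.79] 0.976
scene [ 701.   -119.64   -2.12] 0.974
both [625.33 -52.34  -1.81] 1.954
```

View pics/crop1.png

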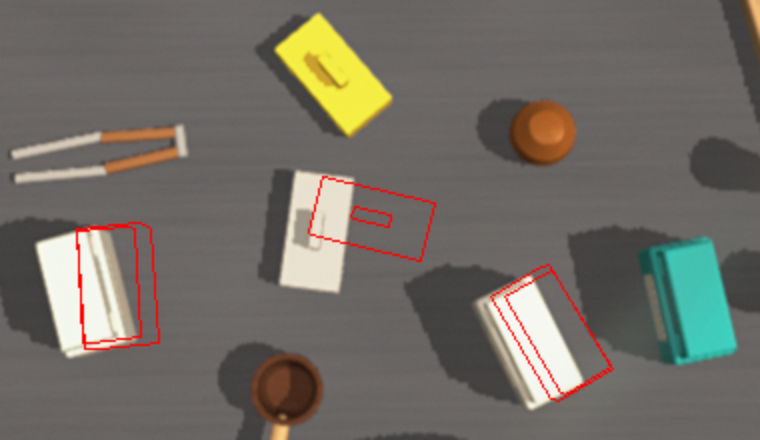

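The crop confirms the two white tubs and the grey cover, but the threshold let the bench through, so the fits failed. I'll raise it.

```bash
cat > f.py <<'E'
from h import *; from bench import *
import sys
def thr(img,t):
    h=cv2.cvtColor(img,cv2.COLOR_RGB2HSV); return (h[...,2]>t)&(h[...,1]<75)
def run(items,tag,save=None):
    D={n:snapshot(n) for n in("top","scene")}
    R={}
    for nm,model,pt,ps,zz,z in items:
        Ms=[]
        for n,p in (("top",pt),("scene",ps)):
            if p is None: continue
            im=D[n]["image"]; p=np.array(p)
            ref=np.median(cv2.cvtColor(im,cv2.COLOR_RGB2HSV)[p[1]-3:p[1]+4,p[0]-3:p[0]+4,2])
            m=np.zeros((480,640),np.uint8)
            w=slice(max(0,p[1]-60),p[1]+60),slice(max(0,p[0]-60),p[0]+60); m[w]=thr(im,105)[w]
            m=blob(im,m,p)
            c,_=cv2.findContours(m,cv2.RETR_EXTERNAL,cv2.CHAIN_APPROX_NONE); m=cv2.drawContours(np.zeros_like(m),c,-1,1,-1)
            print(nm,n,ref,m.sum(),cv2.boundingRect(m)); Ms.append((m,D[n]))
        mt=Ms[0][0]; c=ray(pt,D["top"],zz)
        (a,b),wh,ang=cv2.minAreaRect(cv2.findNonZero(mt)); bx=cv2.boxPoints(((a,b),wh,ang))
        e=max((bx[1]-bx[0],bx[2]-bx[1]),key=lambda v:np.hypot(*v)); w=ray((a+e[0],b+e[1]),D["top"],zz)-ray((a,b),D["top"],zz)
        q0=(c[0],c[1],np.arctan(w[1]/w[0]))
        for k,M in (("top",Ms[:1]),("scene",Ms[1:]),("both",Ms)):
            if not M: continue
            q,f=fit(model,M,q0,z); print("  ",k,np.round(q,3),round(f,3)); R[nm]=q
        for n in D:
            for bb in model:
                cv2.polylines(D[n]["image"],[cv2.convexHull(np.round(proj(place(bb,*q,z),D[n])).astype(np.int32))],True,(255,0,0),1)
    if save:
        a=cv2.resize(D["top"]["image"][130:350,120:500],(570,330)); b=D["scene"]["image"][140:400,150:500]; b=cv2.resize(b,(350,260))
        o=np.zeros((600,570,3),np.uint8); o[:330]=a; o[335:595,:350]=b; cv2.imwrite(save,o[:,:,::-1])
    return R
E
python3 - <<'E'
from f import *
import cv2
run((("right",TUB,(385,300),(228,265),45,0),("left",TUB,(160,275),(409,180),45,0),("cover",COV,(285,255),(350,255),15,0)),"a","pics/fit2.png")
im=snapshot("top")["image"]; h=cv2.cvtColor(im,cv2.COLOR_RGB2HSV)
print(h[300,340:440:4,2]); print(h[255,240:320:4,2])
E
```

```text
right top 247.0 8331 (325, 240, 120, 120)
right scene 242.0 8963 (168, 205, 120, 120)
   top [ 4.46570e+02 -2.53372e+02  4.12000e-01] 0.739
   scene [ 503.272 -225.027    1.429] 0.559
   both [ 501.859 -236.932    0.504] 1.291
left top 247.0 9481 (100, 215, 120, 120)
left scene 249.0 12609 (349, 120, 120, 120)
   top [5.50474e+02 2.45579e+02 2.28000e-01] 0.748
   scene [630.247 155.584   1.058] 0.743
   both [5.51863e+02 2.39422e+02 1.91000e-01] 1.524
cover top 233.0 8801 (225, 195, 120, 119)
cover scene 234.0 12051 (290, 195, 120, 120)
   top [622.043 -52.286   1.52 ] 0.799
   scene [ 675.702 -100.8      1.06 ] 0.799
   both [628.358 -59.373   1.382] 1.621
[ 69  71  69  67  69  68  84 191 184 248 247 247 247 247 247 248 104 107
 108 108 108  82  83  83  84]
[110 110 108  70  71  70 235 234 234 214 232 234 234 149 105 103 105 104
 104 104]
```

View pics/fit2.png

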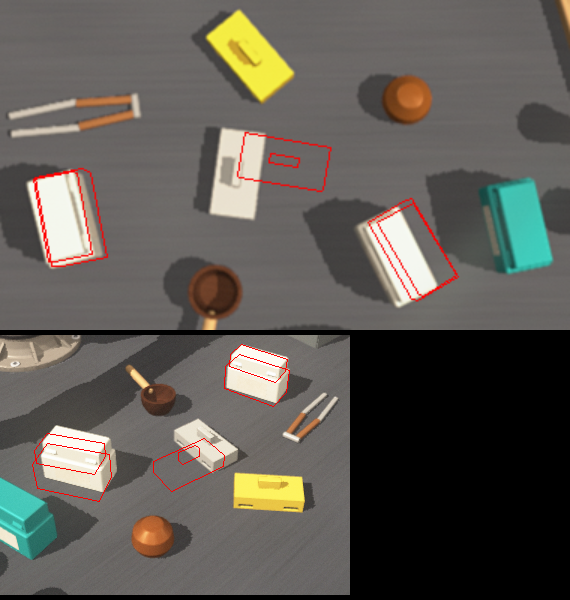

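```bash
sed -i 's/thr(im,105)/thr(im,138)/' f.py
python3 - <<'E'
from f import *
run((("right",TUB,(385,300),(228,265),45,0),("left",TUB,(160,275),(409,180),45,0),("cover",COV,(285,255),(350,255),15,0)),"a","pics/fit3.png")
E
```

```text
right top 247.0 1942 (359, 268, 53, 67)
right scene 242.0 3807 (191, 231, 76, 66)
   top [ 4.92598e+02 -2.14557e+02  4.50000e-01] 0.067
   scene [ 4.90478e+02 -2.13658e+02  4.41000e-01] 0.036
   both [ 4.92151e+02 -2.13923e+02  4.41000e-01] 0.108
left top 247.0 2301 (138, 243, 50, 66)
left scene 249.0 2750 (376, 149, 64, 59)
   top [5.51005e+02 2.47417e+02 2.60000e-01] 0.029
   scene [5.48316e+02 2.46837e+02 2.61000e-01] 0.027
   both [5.49638e+02 2.47074e+02 2.56000e-01] 0.065
cover top 233.0 1786 (260, 215, 37, 61)
cover scene 235.0 1960 (324, 224, 63, 54)
   top [ 6.12856e+02  6.66800e+00 -1.40000e-01] 0.027
   scene [ 6.10162e+02  5.27600e+00 -1.51000e-01] 0.023
   both [ 6.11221e+02  6.06200e+00 -1.48000e-01] 0.083
```

View pics/fit3.png

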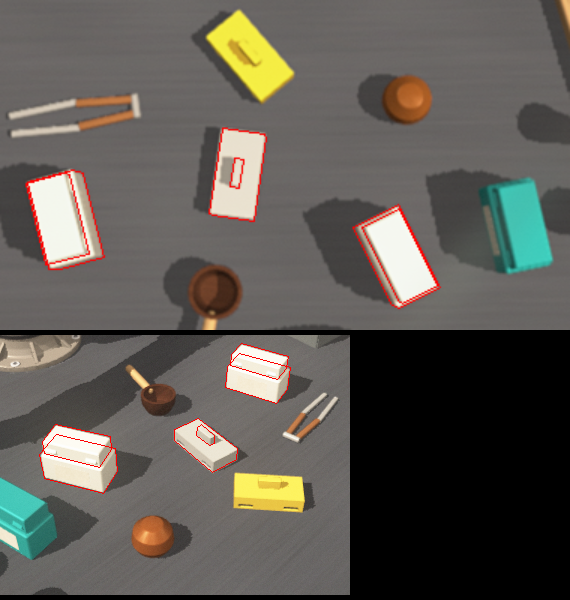

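```bash
cat > g.py <<'E'
import sys,numpy as np
from bench import read_state
from scipy.spatial.transform import Rotation as Ro
s=read_state(); p=s["tcp_pos"]; R=Ro.from_euler('xyz',s["eef_rot"])
print("t %.2f"%s["time_s"],"tcp",np.round(p,1),"rpy",np.round(s["eef_rot"],4),"F",np.round(s["wrist_force"],2),"gap %.1f gf %.1f"%(s["finger_gap"],s["gripper_force"]))
for a in sys.argv[1:]:
    x,y,z,yaw=map(float,a.split(","))
    T=Ro.from_euler('xyz',[np.pi,0,yaw]); d=np.array([x,y,z])-p
    print("shift",np.round(R.inv().apply(d)/600,4),"mm",round(np.linalg.norm(d)),"turn",np.round(np.degrees((R.inv()*T).as_rotvec())/60,4))
    p=np.array([x,y,z]);R=T
E
python3 g.py 325,-435,205,0.338 491.5,-213.8,160,0.441 491.5,-213.8,20,0.441
```

```text
t 0.95 tcp [ 157.7 -656.3  205.5] rpy [-3.1415 -0.      0.2358] F [ 0.05 -0.29 -0.4 ] gap 93.9 gf 0.0
shift [ 0.3573 -0.2935  0.0008] mm 277 turn [-0.0001 -0.     -0.0976]
shift [ 0.384  -0.2558  0.075 ] mm 280 turn [ 0.      0.     -0.0984]
shift [ 0.     -0.      0.2333] mm 140 turn [0. 0. 0.]
```

Call:
drive_tool(
  xyz=[
    [0.05,-0.04,0],
    [0.12,-0.1,0],
    [0.19,-0.155,0],
    [0.25,-0.205,0],
    [0.3,-0.246,0],
  ],
  angular=[
    [0,0,-0.02],
    [0,0,-0.04],
    [0,0,-0.06],
    [0,0,-0.08],
    [0,0,-0.1],
  ],
  claw=1,
)

```text
time_s: 1.45
tcp_pos: [299.5, -468.7, 205.7]
eef_rot: [3.141, -0.0, 0.342]
wrist_force: [1.2, -0.5, -0.0]
finger_gap: 93.6
gripper_force: 0.0
```

```bash
python3 g.py 491.5,-213.8,160,0.441 491.5,-213.8,20,0.441
```

```text
t 1.45 tcp [ 299.5 -468.7  205.7] rpy [ 3.1413e+00 -3.0000e-04  3.4200e-01] F [ 1.18 -0.52 -0.02] gap 93.6 gf 0.0
shift [ 0.4439 -0.2928  0.0762] mm 322 turn [ 0.0003 -0.0003 -0.0945]
shift [ 0.     -0.      0.2333] mm 140 turn [0. 0. 0.]
```

Call:
drive_tool(
  xyz=[
    [0.06,-0.04,0.01],
    [0.12,-0.08,0.02],
    [0.18,-0.12,0.03],
    [0.24,-0.16,0.04],
    [0.3,-0.2,0.05],
  ],
  angular=[
    [0,0,-0.02],
    [0,0,-0.04],
    [0,0,-0.06],
    [0,0,-0.08],
    [0,0,-0.0945],
  ],
)

```text
time_s: 1.95
tcp_pos: [428.7, -296.1, 175.6]
eef_rot: [3.141, -0.0, 0.44]
wrist_force: [-0.1, -0.4, -0.2]
finger_gap: 94.1
gripper_force: 0.0
```

```bash
python3 g.py 491.5,-213.8,160,0.441 491.5,-213.8,20,0.441
```

```text
t 1.95 tcp [ 428.7 -296.1  175.6] rpy [ 3.141e+00 -3.000e-04  4.401e-01] F [-0.13 -0.39 -0.19] gap 94.1 gf 0.0
shift [ 0.1532 -0.0794  0.0259] mm 105 turn [ 0.0005 -0.0003 -0.0008]
shift [ 0.     -0.      0.2333] mm 140 turn [0. 0. 0.]
```

Call:
drive_tool(
  xyz=[
    [0.05,-0.026,0.01],
    [0.1,-0.052,0.02],
    [0.153,-0.0794,0.026],
    [0.153,-0.0794,0.026],
  ],
  angular=[
    [0,0,0],
    [0,0,0],
    [0,0,0],
    [0,0,0],
  ],
)

```text
time_s: 2.35
tcp_pos: [493.1, -211.0, 159.6]
eef_rot: [-3.14, -0.001, 0.445]
wrist_force: [-0.0, 0.9, 0.1]
finger_gap: 94.0
gripper_force: 0.0
```

```bash
python3 g.py 491.5,-213.8,20,0.441
python3 - <<'E'
from h import *; from bench import *
d=snapshot("wrist"); cv2.imwrite("pics/w1.png",d["image"][:,:,::-1]); print(d["xyz"],d["orientation"],d["intrinsics"][0])
E
```

```text
t 2.35 tcp [ 493.1 -211.   159.6] rpy [-3.1405e+00 -1.3000e-03  4.4520e-01] F [-0.03  0.91  0.09] gap 94.0 gf 0.0
shift [-0.0047  0.0033  0.2326] mm 140 turn [-0.0011 -0.0013  0.004 ]
[ 567.14636735 -177.22734859  338.01180376] [ 2.85974316e+00  2.02320322e-03 -1.12588417e+00] [369.86101128   0.         316.98175392]
```

View pics/w1.png

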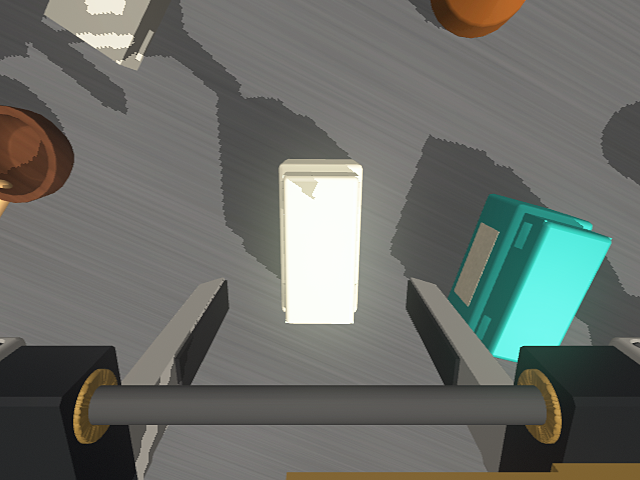

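The wrist view shows the white tub centred between the fingers, at columns 285-355. The turquoise one at column 450 and beyond is clear of the right finger, so I'm descending.

Call:
drive_tool(
  xyz=[
    [0,0,0.06],
    [0,0,0.13],
    [0,0,0.2],
    [0,0,0.2327],
    [0,0,0.2327],
  ],
  angular=[
    [0,0,0],
    [0,0,0],
    [0,0,0],
    [0,0,0],
    [0,0,0],
  ],
)

```text
time_s: 2.9
tcp_pos: [488.3, -215.7, 17.9]
eef_rot: [-3.139, 0.003, 0.438]
wrist_force: [-0.5, -0.2, 1.1]
finger_gap: 94.0
gripper_force: 0.0
```

Call:
drive_tool(
  xyz=[
    [0,0,0],
    [0,0,0],
    [0,0,0],
    [0,0,0],
    [0,0,0],
  ],
  angular=[
    [0,0,0],
    [0,0,0],
    [0,0,0],
    [0,0,0],
    [0,0,0],
  ],
  claw=-1,
  newtons=30,
)

```text
time_s: 3.4
tcp_pos: [491.1, -215.5, 21.2]
eef_rot: [3.141, -0.001, 0.439]
wrist_force: [-2.3, 0.7, 10.6]
finger_gap: 63.9
gripper_force: 30.0
```

```bash
python3 g.py 491.5,-213.8,20,0.441
```

```text
t 3.40 tcp [ 491.1 -215.5   21.2] rpy [ 3.1407e+00 -8.0000e-04  4.3930e-01] F [-2.3   0.67 10.61] gap 63.9 gf 30.0
shift [ 0.0019 -0.0023  0.002 ] mm 2 turn [ 0.0009 -0.0008 -0.0016]
```

Call:
drive_tool(
  xyz=[
    [0,0,-0.01],
    [0,0,-0.03],
    [0,0,-0.055],
    [0,0,-0.075],
    [0,0,-0.08],
  ],
  angular=[
    [0,0,0],
    [0,0,0],
    [0,0,0],
    [0,0,0],
    [0,0,0],
  ],
)

```text
time_s: 3.9
tcp_pos: [491.4, -215.7, 70.1]
eef_rot: [3.14, -0.002, 0.439]
wrist_force: [0.7, 0.4, -2.0]
finger_gap: 63.7
gripper_force: 30.0
```

Call:
drive_tool(
  xyz=[
    [0,0,0],
    [0,0,0],
    [0,0,0],
    [0,0,0],
    [0,0,0],
  ],
  angular=[
    [0,0,0],
    [0,0,0],
    [0,0,0],
    [0,0,0],
    [0,0,0],
  ],
)

```text
time_s: 4.4
tcp_pos: [490.4, -215.2, 67.9]
eef_rot: [-3.141, 0.0, 0.44]
wrist_force: [-0.2, -0.7, -3.1]
finger_gap: 64.3
gripper_force: 30.0
```

Call:
drive_tool(
  xyz=[
    [0,0,0],
    [0,0,0],
    [0,0,0],
  ],
  angular=[
    [0,0,0],
    [0,0,0],
    [0,0,0],
  ],
)

```text
time_s: 4.7
tcp_pos: [490.6, -215.3, 68.3]
eef_rot: [-3.142, -0.0, 0.439]
wrist_force: [-1.0, -0.8, -3.1]
finger_gap: 63.8
gripper_force: 30.0
```

Call:
drive_tool(
  xyz=[
    [0,0,0.02],
    [0,0,0.045],
    [0,0,0.065],
    [0,0,0.075],
    [0,0,0.08],
  ],
  angular=[
    [0,0,0],
    [0,0,0],
    [0,0,0],
    [0,0,0],
    [0,0,0],
  ],
)

```text
time_s: 5.2
tcp_pos: [490.2, -214.8, 20.4]
eef_rot: [-3.14, 0.001, 0.44]
wrist_force: [-13.9, 9.2, 44.7]
finger_gap: 64.1
gripper_force: 30.0
```

Call:
drive_tool(
  xyz=[
    [0,0,0],
    [0,0,0],
  ],
  angular=[
    [0,0,0],
    [0,0,0],
  ],
)

```text
time_s: 5.4
tcp_pos: [490.4, -214.9, 20.3]
eef_rot: [-3.141, 0.0, 0.44]
wrist_force: [-3.5, 2.8, 5.0]
finger_gap: 63.6
gripper_force: 30.0
```

Call:
drive_tool(
  xyz=[
    [0,0,0],
    [0,0,0],
    [0,0,0],
    [0,0,0],
  ],
  angular=[
    [0,0,0],
    [0,0,0],
    [0,0,0],
    [0,0,0],
  ],
  claw=1,
)

```text
time_s: 5.8
tcp_pos: [490.7, -215.4, 20.3]
eef_rot: [3.141, -0.0, 0.439]
wrist_force: [0.5, 0.4, -0.2]
finger_gap: 91.9
gripper_force: 0.0
```

```bash
python3 g.py 490.6,-215.3,150,.44 520,16,150,.35 550,247,150,.256
```

```text
t 5.80 tcp [ 490.7 -215.4   20.3] rpy [ 3.1415e+00 -2.0000e-04  4.3930e-01] F [ 0.54  0.37 -0.16] gap 91.9 gf 0.0
shift [-1.000e-04 -3.000e-04 -2.162e-01] mm 130 turn [ 0.0001 -0.0001 -0.0006]
shift [ 0.2085 -0.3279 -0.    ] mm 233 turn [ 0.     -0.      0.0859]
shift [ 0.179  -0.3445 -0.    ] mm 233 turn [ 0.     -0.      0.0898]
```

Call:
drive_tool(
  xyz=[
    [0,0,-0.06],
    [0,0,-0.13],
    [0,0,-0.19],
    [0,0,-0.216],
  ],
  angular=[
    [0,0,0],
    [0,0,0],
    [0,0,0],
    [0,0,0],
  ],
)

```text
time_s: 6.2
tcp_pos: [491.9, -215.8, 153.3]
eef_rot: [3.139, -0.003, 0.439]
wrist_force: [0.6, -0.2, -1.0]
finger_gap: 93.9
gripper_force: 0.0
```

Call:
drive_tool(
  xyz=[
    [0.035,-0.055,0],
    [0.075,-0.12,0],
    [0.12,-0.188,0],
    [0.165,-0.258,0],
    [0.2085,-0.328,0],
  ],
  angular=[
    [0,0,0.015],
    [0,0,0.03],
    [0,0,0.05],
    [0,0,0.07],
    [0,0,0.086],
  ],
)

```text
time_s: 6.7
tcp_pos: [520.2, 17.8, 150.1]
eef_rot: [3.141, -0.001, 0.348]
wrist_force: [1.5, -0.8, 1.0]
finger_gap: 94.1
gripper_force: 0.0
```

Call:
drive_tool(
  xyz=[
    [0.04,-0.075,0],
    [0.08,-0.15,0],
    [0.12,-0.23,0],
    [0.155,-0.3,0],
    [0.179,-0.3445,0],
  ],
  angular=[
    [0,0,0.02],
    [0,0,0.04],
    [0,0,0.06],
    [0,0,0.08],
    [0,0,0.09],
  ],
)

```text
time_s: 7.2
tcp_pos: [549.8, 251.0, 150.0]
eef_rot: [-3.14, -0.001, 0.257]
wrist_force: [1.3, -0.5, 0.5]
finger_gap: 94.3
gripper_force: 0.0
```

Call:
drive_tool(
  xyz=[
    [0,0,0],
    [0,0,0],
  ],
  angular=[
    [0,0,0],
    [0,0,0],
  ],
)

```text
time_s: 7.4
tcp_pos: [550.0, 247.4, 149.5]
eef_rot: [3.142, 0.001, 0.257]
wrist_force: [-0.1, -0.7, -0.3]
finger_gap: 93.7
gripper_force: 0.0
```

```bash
python3 g.py 550,247,20,.256
```

```text
t 7.40 tcp [550.  247.4 149.5] rpy [3.1415e+00 6.0000e-04 2.5650e-01] F [-0.12 -0.73 -0.27] gap 93.7 gf 0.0
shift [-0.      0.0006  0.2159] mm 130 turn [0.0001 0.0005 0.0005]
```

Call:
drive_tool(
  xyz=[
    [0,0,0.05],
    [0,0,0.11],
    [0,0,0.17],
    [0,0,0.205],
    [0,0,0.216],
  ],
  angular=[
    [0,0,0],
    [0,0,0],
    [0,0,0],
    [0,0,0],
    [0,0,0],
  ],
)

```text
time_s: 7.9
tcp_pos: [549.3, 244.5, 18.1]
eef_rot: [3.14, 0.003, 0.253]
wrist_force: [0.7, -0.1, -0.2]
finger_gap: 94.4
gripper_force: 0.0
```

Call:
drive_tool(
  xyz=[
    [0,0,0],
    [0,0,0],
    [0,0,0],
    [0,0,0],
    [0,0,0],
  ],
  angular=[
    [0,0,0],
    [0,0,0],
    [0,0,0],
    [0,0,0],
    [0,0,0],
  ],
  claw=-1,
  newtons=40,
)

```text
time_s: 8.4
tcp_pos: [551.0, 246.9, 21.4]
eef_rot: [3.141, -0.002, 0.255]
wrist_force: [-0.8, -2.7, 8.8]
finger_gap: 63.9
gripper_force: 40.0
```

Call:
drive_tool(
  xyz=[
    [0,0,-0.01],
    [0,0,-0.03],
    [0,0,-0.055],
    [0,0,-0.075],
    [0,0,-0.08],
  ],
  angular=[
    [0,0,0],
    [0,0,0],
    [0,0,0],
    [0,0,0],
    [0,0,0],
  ],
)

```text
time_s: 8.9
tcp_pos: [551.2, 247.5, 70.5]
eef_rot: [-3.141, -0.003, 0.255]
wrist_force: [0.2, -0.1, -8.0]
finger_gap: 63.4
gripper_force: 40.0
```

Call:
drive_tool(
  xyz=[
    [0,0,0],
    [0,0,0],
    [0,0,0],
    [0,0,0],
    [0,0,0],
  ],
  angular=[
    [0,0,0],
    [0,0,0],
    [0,0,0],
    [0,0,0],
    [0,0,0],
  ],
)

```text
time_s: 9.4
tcp_pos: [550.1, 246.9, 67.9]
eef_rot: [3.142, 0.001, 0.255]
wrist_force: [0.3, -0.1, -8.1]
finger_gap: 63.5
gripper_force: 40.0
```

Call:
drive_tool(
  xyz=[
    [0,0,0],
    [0,0,0],
    [0,0,0],
  ],
  angular=[
    [0,0,0],
    [0,0,0],
    [0,0,0],
  ],
)

```text
time_s: 9.7
tcp_pos: [550.3, 247.0, 68.3]
eef_rot: [-3.142, 0.0, 0.255]
wrist_force: [0.6, -0.1, -7.8]
finger_gap: 63.8
gripper_force: 40.0
```

The left tub is the heavier one: 7.9 N against 3.1 N. I'll set it back down gently.

Call:
drive_tool(
  xyz=[
    [0,0,0.02],
    [0,0,0.04],
    [0,0,0.06],
    [0,0,0.07],
    [0,0,0.074],
  ],
  angular=[
    [0,0,0],
    [0,0,0],
    [0,0,0],
    [0,0,0],
    [0,0,0],
  ],
)

```text
time_s: 10.2
tcp_pos: [549.7, 246.8, 22.6]
eef_rot: [3.141, 0.002, 0.255]
wrist_force: [1.0, 0.3, -7.5]
finger_gap: 63.8
gripper_force: 40.0
```

Call:
drive_tool(
  xyz=[
    [0,0,0.002],
    [0,0,0.004],
    [0,0,0.0055],
    [0,0,0.006],
    [0,0,0.006],
  ],
  angular=[
    [0,0,0],
    [0,0,0],
    [0,0,0],
    [0,0,0],
    [0,0,0],
  ],
)

```text
time_s: 10.7
tcp_pos: [550.5, 247.1, 21.4]
eef_rot: [3.141, -0.001, 0.255]
wrist_force: [-4.6, -2.1, 4.5]
finger_gap: 63.9
gripper_force: 40.0
```

Call:
drive_tool(
  xyz=[
    [0,0,0],
    [0,0,0],
    [0,0,0],
    [0,0,0],
  ],
  angular=[
    [0,0,0],
    [0,0,0],
    [0,0,0],
    [0,0,0],
  ],
  claw=1,
)

```text
time_s: 11.1
tcp_pos: [550.5, 247.0, 20.5]
eef_rot: [-3.142, -0.001, 0.255]
wrist_force: [-0.7, -0.2, -1.0]
finger_gap: 91.8
gripper_force: 0.0
```

Call:
drive_tool(
  xyz=[
    [0,0,-0.05],
    [0,0,-0.12],
    [0,0,-0.19],
    [0,0,-0.2165],
    [0,0,-0.2165],
  ],
  angular=[
    [0,0,0],
    [0,0,0],
    [0,0,0],
    [0,0,0],
    [0,0,0],
  ],
)

```text
time_s: 11.6
tcp_pos: [551.6, 247.6, 152.9]
eef_rot: [-3.141, -0.004, 0.255]
wrist_force: [-0.3, 0.5, -1.4]
finger_gap: 93.9
gripper_force: 0.0
```

```bash
python3 g.py 611.2,6,120,-.148
```

```text
t 11.60 tcp [551.6 247.6 152.9] rpy [-3.141  -0.0044  0.2548] F [-0.31  0.51 -1.44] gap 93.9 gf 0.0
shift [-0.0056  0.4147  0.0545] mm 251 turn [-0.0015 -0.0041  0.3847]
```

Call:
drive_tool(
  xyz=[
    [-0.001,0.06,0],
    [-0.001,0.14,0],
    [-0.002,0.22,0],
    [-0.003,0.3,0.01],
    [-0.003,0.37,0.03],
  ],
  angular=[
    [0,0,0.05],
    [0,0,0.13],
    [0,0,0.22],
    [0,0,0.3],
    [0,0,0.36],
  ],
  claw=-0.15,
)

```text
time_s: 12.1
tcp_pos: [604.7, 28.9, 131.3]
eef_rot: [3.141, -0.0, -0.126]
wrist_force: [1.4, 0.1, 0.1]
finger_gap: 57.3
gripper_force: 0.0
```

Call:
drive_tool(
  xyz=[
    [0,0,0],
    [0,0,0],
    [0,0,0],
  ],
  angular=[
    [0,0,0],
    [0,0,0],
    [0,0,0],
  ],
)

```text
time_s: 12.4
tcp_pos: [604.1, 33.0, 131.5]
eef_rot: [-3.141, 0.001, -0.12]
wrist_force: [0.1, 0.5, -0.4]
finger_gap: 40.1
gripper_force: 0.0
```

```bash
python3 g.py 611.2,6,100,-.148
python3 - <<'E'
from f import *
# refit (same cams) the left tub; cover may be occluded by the arm
R=run((("left",TUB,(160,275),(409,180),45,0),),"b")
E
```

```text
t 12.40 tcp [604.1  33.  131.5] rpy [-3.1412e+00  1.1000e-03 -1.2000e-01] F [ 0.1   0.47 -0.43] gap 40.1 gf 0.0
shift [0.0172 0.0433 0.0524] mm 42 turn [-0.0004  0.0011  0.0268]
left top 241.0 2266 (138, 244, 50, 65)
left scene 248.0 2834 (373, 149, 67, 59)
   top [5.50217e+02 2.48097e+02 2.65000e-01] 0.042
   scene [5.47821e+02 2.47577e+02 2.63000e-01] 0.06
   both [5.49261e+02 2.47610e+02 2.64000e-01] 0.111
```

Call:
drive_tool(
  xyz=[
    [0.009,0.022,0.02],
    [0.0172,0.0433,0.05],
    [0.0172,0.0433,0.0524],
    [0.0172,0.0433,0.0524],
    [0.0172,0.0433,0.0524],
  ],
  angular=[
    [0,0,0.013],
    [0,0,0.0268],
    [0,0,0.0268],
    [0,0,0.0268],
    [0,0,0.0268],
  ],
)

```text
time_s: 13.0
tcp_pos: [611.8, 5.4, 101.2]
eef_rot: [-3.141, -0.0, -0.149]
wrist_force: [-0.1, -1.0, -0.1]
finger_gap: 40.1
gripper_force: 0.0
```

```bash
python3 g.py 611.2,6,31,-.148;  python3 - <<'E'
from h import *; from bench import *
d=snapshot("wrist"); im=d["image"].copy()
for b in COV:
    cv2.polylines(im,[cv2.convexHull(np.round(proj(place(b,611.2,6.06,-.148),d)).astype(np.int32))],True,(255,0,0),1)
cv2.imwrite("pics/w2.png",im[:,:,::-1])
E
```

```text
t 13.00 tcp [611.8   5.4 101.2] rpy [-3.1411e+00 -4.0000e-04 -1.4900e-01] F [-0.13 -1.04 -0.07] gap 40.1 gf 0.0
shift [-0.0012 -0.0008  0.117 ] mm 70 turn [-0.0005 -0.0004 -0.001 ]
```

View pics/w2.png

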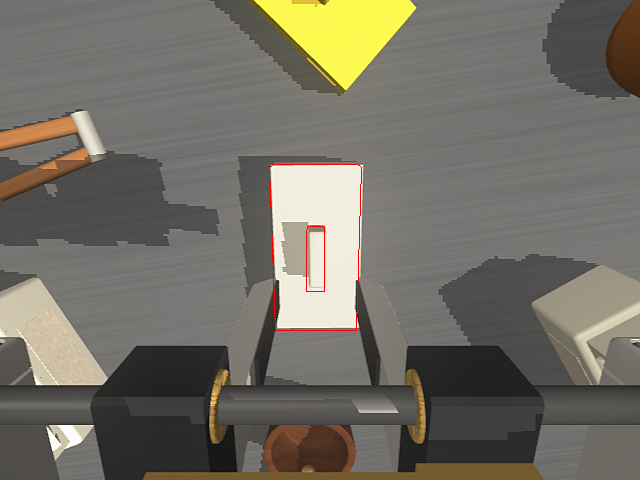

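The wrist overlay matches the grey cover to within about a pixel, with the rib between the fingers at (316,258). I'll grip it.

Call:
drive_tool(
  xyz=[
    [0,0,0.04],
    [0,0,0.08],
    [0,0,0.108],
    [0,0,0.117],
    [0,0,0.117],
  ],
  angular=[
    [0,0,0],
    [0,0,0],
    [0,0,0],
    [0,0,0],
    [0,0,0],
  ],
)

```text
time_s: 13.55
tcp_pos: [611.6, 5.1, 30.6]
eef_rot: [-3.141, 0.0, -0.149]
wrist_force: [0.8, -1.0, -0.4]
finger_gap: 40.0
gripper_force: 0.0
```

Call:
drive_tool(
  xyz=[
    [0,0,0],
    [0,0,0],
    [0,0,0],
    [0,0,0],
    [0,0,0],
  ],
  angular=[
    [0,0,0],
    [0,0,0],
    [0,0,0],
    [0,0,0],
    [0,0,0],
  ],
  claw=-1,
  newtons=20,
)

```text
time_s: 14.05
tcp_pos: [611.9, 4.7, 31.1]
eef_rot: [-3.141, -0.001, -0.15]
wrist_force: [-2.4, -0.1, 6.9]
finger_gap: 11.6
gripper_force: 20.0
```

```bash
python3 g.py 611.2,6,31,-.148
```

```text
t 14.05 tcp [611.9   4.7  31.1] rpy [-3.1415e+00 -6.0000e-04 -1.4990e-01] F [-2.43 -0.12  6.9 ] gap 11.6 gf 20.0
shift [-0.0015 -0.002   0.0001] mm 2 turn [-0.0001 -0.0006 -0.0018]
```

Call:
drive_tool(
  xyz=[
    [0,0,-0.02],
    [0,0,-0.07],
    [0,0,-0.13],
    [0,0,-0.18],
    [0,0,-0.2],
  ],
  angular=[
    [0,0,0],
    [0,0,0],
    [0,0,0],
    [0,0,0],
    [0,0,0],
  ],
)

```text
time_s: 14.55
tcp_pos: [612.9, 4.8, 154.3]
eef_rot: [-3.141, -0.004, -0.15]
wrist_force: [0.6, -0.3, -0.5]
finger_gap: 11.4
gripper_force: 20.0
```

Call:
drive_tool(
  xyz=[
    [0,0,0],
    [0,0,0],
  ],
  angular=[
    [0,0,0],
    [0,0,0],
  ],
)

```text
time_s: 14.75
tcp_pos: [611.1, 4.5, 149.8]
eef_rot: [3.141, 0.001, -0.15]
wrist_force: [-0.2, 0.3, -1.6]
finger_gap: 11.7
gripper_force: 20.0
```

```bash
python3 g.py 550.4,247.0,150,.255
```

```text
t 14.75 tcp [611.1   4.5 149.8] rpy [ 3.1414e+00  8.0000e-04 -1.5000e-01] F [-0.22  0.32 -1.63] gap 11.7 gf 20.0
shift [-1.605e-01 -3.845e-01 -3.000e-04] mm 250 turn [ 0.      0.0008 -0.3868]
```

Call:
drive_tool(
  xyz=[
    [-0.02,-0.05,0],
    [-0.05,-0.12,0],
    [-0.08,-0.19,0],
    [-0.11,-0.26,0],
    [-0.135,-0.325,0],
  ],
  angular=[
    [0,0,-0.06],
    [0,0,-0.14],
    [0,0,-0.22],
    [0,0,-0.3],
    [0,0,-0.36],
  ],
)

```text
time_s: 15.25
tcp_pos: [558.9, 211.3, 148.8]
eef_rot: [-3.142, 0.003, 0.231]
wrist_force: [1.2, 0.3, -1.0]
finger_gap: 11.8
gripper_force: 20.0
```

Call:
drive_tool(
  xyz=[
    [0,0,0],
    [0,0,0],
    [0,0,0],
  ],
  angular=[
    [0,0,0],
    [0,0,0],
    [0,0,0],
  ],
)

```text
time_s: 15.55
tcp_pos: [560.5, 208.2, 149.4]
eef_rot: [3.141, 0.002, 0.225]
wrist_force: [0.1, -0.5, -0.5]
finger_gap: 11.9
gripper_force: 20.0
```

```bash
python3 g.py 550.4,247.0,150,.255
```

```text
t 15.55 tcp [560.5 208.2 149.4] rpy [3.141e+00 1.800e-03 2.254e-01] F [ 0.11 -0.52 -0.47] gap 11.9 gf 20.0
shift [-0.002  -0.0669 -0.0011] mm 40 turn [ 0.0006  0.0017 -0.0283]
```

Call:
drive_tool(
  xyz=[
    [-0.001,-0.03,0],
    [-0.002,-0.06,0],
    [-0.002,-0.0669,0],
    [-0.002,-0.0669,0],
    [-0.002,-0.0669,0],
  ],
  angular=[
    [0,0,-0.01],
    [0,0,-0.0283],
    [0,0,-0.0283],
    [0,0,-0.0283],
    [0,0,-0.0283],
  ],
)

```text
time_s: 16.05
tcp_pos: [550.6, 248.1, 150.5]
eef_rot: [3.141, 0.0, 0.256]
wrist_force: [-0.7, -0.4, -0.6]
finger_gap: 11.8
gripper_force: 20.0
```

Call:
drive_tool(
  xyz=[
    [0,0,0.01],
    [0,0,0.02],
    [0,0,0.02],
    [0,0,0.02],
    [0,0,0.02],
  ],
  angular=[
    [0,0,0],
    [0,0,0],
    [0,0,0],
    [0,0,0],
    [0,0,0],
  ],
)

```text
time_s: 16.55
tcp_pos: [550.6, 248.3, 138.6]
eef_rot: [-3.141, -0.0, 0.256]
wrist_force: [-0.4, 0.1, 0.4]
finger_gap: 12.0
gripper_force: 20.0
```

```bash
python3 g.py 550.4,247.0,126,.255
python3 - <<'E'
from h import *; from bench import *
d=snapshot("wrist"); im=d["image"].copy(); s=read_state(); T=s["tcp_pos"]; yw=s["eef_rot"][2]
c=T[:2]-.9*np.array([np.cos(yw),np.sin(yw)])
for b in COV:
    cv2.polylines(im,[cv2.convexHull(np.round(proj(place(b,*c,yw,T[2]-31),d)).astype(np.int32))],True,(255,0,0),1)
for b in TUB:
    cv2.polylines(im,[cv2.convexHull(np.round(proj(place(b,549.6,246.8,.255),d)).astype(np.int32))],True,(0,0,255),1)
cv2.imwrite("pics/w3.png",im[:,:,::-1])
E
```

```text
t 16.55 tcp [550.6 248.3 138.6] rpy [-3.1415e+00 -1.0000e-04  2.5650e-01] F [-0.38  0.13  0.35] gap 12.0 gf 20.0
shift [-0.0008  0.0021  0.021 ] mm 13 turn [-0.0001 -0.0001  0.0014]
```

View pics/w3.png

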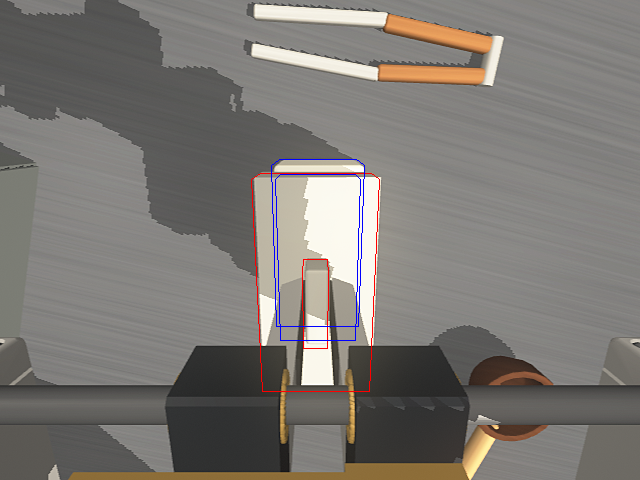

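Run:
```python
from h import *; from bench import *
d=snapshot("wrist"); im=d["image"]; s=read_state(); T=s["tcp_pos"]; yw=s["eef_rot"][2]; print(T,yw)
for c in (265,285,315,345,360): print(c,[int(v) for v in im[152:190,c].mean(1)])
c=T[:2]-.9*np.array([np.cos(yw),np.sin(yw)])
print("cover +x edge",np.round(proj(place(np.array([[61,y,z] for z in(0,28) for y in(-31,0,31)]),*c,yw,T[2]-31),d),1).tolist())
print("rib",np.round(proj(place(np.array([[20,y,48] for y in(-6,0,6)]),*c,yw,T[2]-31),d),1).tolist())
print("tub",np.round(proj(place(np.array([[62,0,0],[62,0,58],[56,0,58],[56,0,88]]),549.6,246.8,.255),d),1).tolist())
print("row215 r->",[int(v) for v in im[200,245:262].mean(1)],[int(v) for v in im[200,370:390].mean(1)])
print("rib col316",[int(v) for v in im[250:275,316].mean(1)])
```

```text
[550.59566094 248.46177583 138.73116082] 0.2566536302629925
265 [92, 94, 93, 93, 93, 93, 92, 91, 91, 90, 91, 93, 91, 91, 91, 92, 94, 94, 91, 98, 140, 135, 133, 133, 129, 157, 183, 179, 179, 178, 179, 178, 179, 179, 179, 179, 179, 179]
285 [94, 95, 94, 95, 95, 92, 91, 109, 178, 170, 168, 169, 164, 203, 230, 225, 223, 224, 228, 213, 123, 133, 136, 136, 132, 159, 186, 182, 181, 181, 182, 182, 181, 182, 182, 181, 182, 182]
315 [98, 97, 99, 99, 99, 98, 96, 110, 177, 170, 170, 170, 167, 205, 232, 227, 225, 226, 228, 214, 127, 138, 140, 138, 129, 213, 253, 247, 246, 246, 246, 246, 246, 246, 246, 246, 246, 246]
345 [137, 144, 123, 97, 101, 100, 96, 133, 175, 171, 171, 171, 168, 226, 251, 247, 223, 226, 229, 215, 129, 140, 141, 140, 130, 213, 253, 248, 246, 246, 246, 247, 246, 247, 247, 247, 246, 246]
360 [138, 139, 137, 137, 136, 139, 140, 141, 140, 140, 141, 141, 149, 218, 250, 252, 253, 254, 255, 255, 121, 137, 142, 140, 128, 246, 252, 247, 247, 247, 247, 247, 247, 247, 247, 247, 247, 247]
cover +x edge [[370.6, 173.2], [315.2, 173.2], [259.8, 173.2], [378.5, 179.2], [314.9, 179.2], [251.2, 179.2]]
rib [[327.6, 272.9], [314.7, 272.9], [301.9, 272.9]]
tub [[317.6, 159.1], [317.7, 164.9], [317.7, 173.7], [317.7, 178.8]]
row215 r-> [90, 91, 92, 91, 91, 92, 92, 92, 88, 114, 165, 183, 180, 179, 179, 178, 179] [247, 247, 247, 247, 247, 247, 247, 248, 252, 236, 152, 140, 144, 145, 146, 144, 143, 144, 144, 143]
rib col316 [248, 252, 170, 181, 184, 185, 186, 189, 148, 140, 142, 143, 144, 144, 145, 145, 144, 146, 144, 153, 177, 198, 190, 187, 184]
```

Run:
```python
from h import *; from bench import *
d=snapshot("wrist"); im=d["image"].mean(2); s=read_state(); T=s["tcp_pos"]; yw=s["eef_rot"][2]; print(T,yw)
def edges(r,a,b):
    g=np.abs(np.diff(im[r,a:b])); i=[a+k for k in np.argsort(g)[::-1][:3]]; return sorted(i),[int(v) for v in np.sort(g)[::-1][:3]]
for r in (162,163,168,169,185,200,215): print(r,edges(r,240,300),edges(r,330,400))
def P(pts,q,z): return np.round(proj(place(np.array(pts,float),*q,z),d),1).tolist()
q=(549.6,246.8,.255)
print("tub top58 corners, top88",P([[62,-32,58],[62,32,58],[56,-26,88],[56,26,88]],q,0))
c=(T[0],T[1],yw)
print("cover",P([[x,y,28] for x in(61,40,20) for y in(-31,31)],c,T[2]-31))
```

```text
[550.56603819 248.44739241 138.73374426] 0.2567370786360348
162 ([np.int64(278), np.int64(279), np.int64(280)], [45, 23, 22]) ([np.int64(356), np.int64(357), np.int64(358)], [18, 14, 4])
163 ([np.int64(277), np.int64(278), np.int64(279)], [47, 22, 21]) ([np.int64(357), np.int64(358), np.int64(359)], [16, 10, 5])
168 ([np.int64(272), np.int64(273), np.int64(274)], [79, 57, 11]) ([np.int64(347), np.int64(362), np.int64(363)], [104, 29, 10])
169 ([np.int64(272), np.int64(273), np.int64(274)], [79, 48, 3]) ([np.int64(349), np.int64(363), np.int64(364)], [83, 42, 32])
185 ([np.int64(252), np.int64(253), np.int64(254)], [68, 38, 9]) ([np.int64(379), np.int64(380), np.int64(381)], [70, 48, 10])
200 ([np.int64(253), np.int64(254), np.int64(255)], [51, 26, 17]) ([np.int64(378), np.int64(379), np.int64(380)], [84, 15, 11])
215 ([np.int64(254), np.int64(255), np.int64(256)], [45, 44, 7]) ([np.int64(377), np.int64(378), np.int64(379)], [66, 41, 7])
tub top58 corners, top88 [[364.2, 164.9], [271.3, 164.8], [360.0, 178.9], [275.5, 178.8]]
cover [[378.6, 177.4], [251.2, 177.4], [376.7, 219.5], [253.3, 219.5], [375.0, 257.3], [255.1, 257.3]]
```

Call:
drive_tool(
  xyz=[
    [-0.0022,0.002,0],
    [-0.0022,0.002,0.01],
    [-0.0022,0.002,0.025],
    [-0.0022,0.002,0.025],
    [-0.0022,0.002,0.025],
  ],
  angular=[
    [0,0,0.0014],
    [0,0,0.0014],
    [0,0,0.0014],
    [0,0,0.0014],
    [0,0,0.0014],
  ],
)

```text
time_s: 17.2
tcp_pos: [549.2, 246.8, 123.1]
eef_rot: [3.142, 0.001, 0.255]
wrist_force: [0.1, 0.1, -0.6]
finger_gap: 11.9
gripper_force: 20.0
```

```bash
python3 g.py 549.6,246.9,112,.255
```

```text
t 17.20 tcp [549.2 246.8 123.1] rpy [3.1416e+00 9.0000e-04 2.5530e-01] F [ 0.11  0.09 -0.55] gap 11.9 gf 20.0
shift [0.0006 0.     0.0184] mm 11 turn [0.     0.0008 0.0003]
```

Call:
drive_tool(
  xyz=[
    [0,0,0.004],
    [0,0,0.008],
    [0,0,0.012],
    [0,0,0.015],
    [0,0,0.015],
  ],
  angular=[
    [0,0,0],
    [0,0,0],
    [0,0,0],
    [0,0,0],
    [0,0,0],
  ],
)

```text
time_s: 17.7
tcp_pos: [549.4, 246.8, 114.3]
eef_rot: [3.142, 0.0, 0.255]
wrist_force: [0.1, -0.9, -0.5]
finger_gap: 11.9
gripper_force: 20.0
```

The skirt is over the neck with no contact force, so I'll continue down to the clips.

Call:
drive_tool(
  xyz=[
    [0,0,0.004],
    [0,0,0.008],
    [0,0,0.012],
    [0,0,0.015],
    [0,0,0.015],
  ],
  angular=[
    [0,0,0],
    [0,0,0],
    [0,0,0],
    [0,0,0],
    [0,0,0],
  ],
)

```text
time_s: 18.2
tcp_pos: [549.4, 246.8, 105.2]
eef_rot: [3.142, 0.0, 0.255]
wrist_force: [-0.1, 0.3, -0.2]
finger_gap: 11.6
gripper_force: 20.0
```

```bash
python3 g.py 549.6,246.9,103,.255
```

```text
t 18.20 tcp [549.4 246.8 105.2] rpy [3.1415e+00 4.0000e-04 2.5520e-01] F [-0.09  0.28 -0.18] gap 11.6 gf 20.0
shift [ 0.0004 -0.0001  0.0037] mm 2 turn [0.     0.0004 0.0002]
```

Call:
drive_tool(
  xyz=[
    [0,0,0.001],
    [0,0,0.002],
    [0,0,0.003],
    [0,0,0.003],
    [0,0,0.003],
  ],
  angular=[
    [0,0,0],
    [0,0,0],
    [0,0,0],
    [0,0,0],
    [0,0,0],
  ],
)

```text
time_s: 18.7
tcp_pos: [549.5, 246.9, 103.8]
eef_rot: [-3.142, -0.0, 0.255]
wrist_force: [-0.8, 0.4, -0.3]
finger_gap: 11.8
gripper_force: 20.0
```

Call:
drive_tool(
  xyz=[
    [0,0,0],
    [0,0,0],
    [0,0,0],
  ],
  angular=[
    [0,0,0],
    [0,0,0],
    [0,0,0],
  ],
  claw=-0.3,
)

```text
time_s: 19.0
tcp_pos: [549.5, 246.9, 103.8]
eef_rot: [-3.142, -0.0, 0.255]
wrist_force: [0.5, 0.3, 0.0]
finger_gap: 31.3
gripper_force: 0.0
```

Call:
drive_tool(
  xyz=[
    [0,0,-0.01],
    [0,0,-0.04],
    [0,0,-0.07],
    [0,0,-0.07],
    [0,0,-0.07],
  ],
  angular=[
    [0,0,0],
    [0,0,0],
    [0,0,0],
    [0,0,0],
    [0,0,0],
  ],
)

```text
time_s: 19.5
tcp_pos: [549.7, 246.9, 146.0]
eef_rot: [-3.142, -0.001, 0.255]
wrist_force: [-0.3, -0.7, -0.0]
finger_gap: 33.0
gripper_force: 0.0
```

```bash
cat > c.py <<'E'
from h import *; from bench import *
import sys
d=snapshot("wrist"); s=read_state(); print(s["tcp_pos"],s["eef_rot"])
im=d["image"]
for b in COV: cv2.polylines(im,[cv2.convexHull(np.round(proj(place(b,*map(float,sys.argv[2:5]),float(sys.argv[5])),d)).astype(np.int32))],True,(255,0,0),1)
cv2.imwrite(sys.argv[1],im[:,:,::-1])
E
python3 c.py pics/w4.png 549.5 246.8 .255 72
```

```text
[549.34110664 246.72213485 145.47510605] [3.14148244e+00 1.76330982e-04 2.55163404e-01]
```

View pics/w4.png

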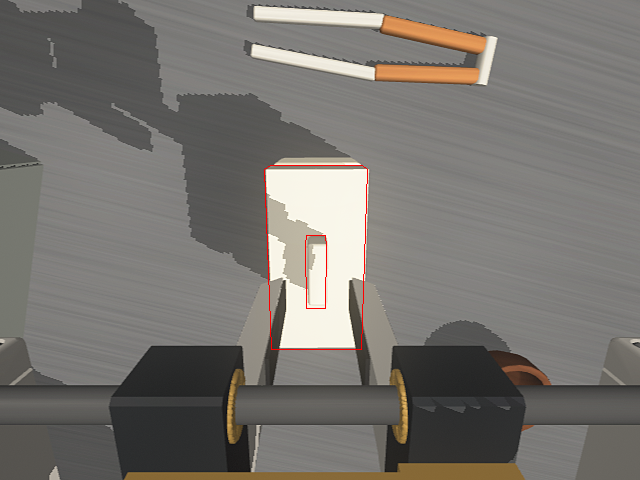

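The cover sits squarely on the clips and the overlay matches at z = 72. Next I'll close the fingers and move over corner0.

Call:
drive_tool(
  xyz=[
    [0.03,-0.02,0],
    [0.0667,-0.04,0],
    [0.0667,-0.04,0.03],
    [0.0667,-0.04,0.062],
    [0.0667,-0.04,0.062],
  ],
  angular=[
    [0,0,0],
    [0,0,0],
    [0,0,0],
    [0,0,0],
    [0,0,0],
  ],
  claw=-1,
)

```text
time_s: 20.05
tcp_pos: [580.4, 279.3, 105.2]
eef_rot: [3.141, 0.005, 0.255]
wrist_force: [-0.8, -1.2, -0.3]
finger_gap: 0.2
gripper_force: 0.0
```

Call:
drive_tool(
  xyz=[
    [0,0,0.002],
    [0,0,0.004],
    [0,0,0.006],
    [0,0,0.007],
    [0,0,0.008],
  ],
  angular=[
    [0,0,0],
    [0,0,0],
    [0,0,0],
    [0,0,0],
    [0,0,0],
  ],
)

```text
time_s: 20.55
tcp_pos: [582.3, 280.3, 104.1]
eef_rot: [-3.142, -0.001, 0.255]
wrist_force: [0.7, 0.5, 0.5]
finger_gap: 0.4
gripper_force: 0.0
```

```bash
python3 g.py 582.2,280.1,100,.255
```

```text
t 20.55 tcp [582.3 280.3 104.1] rpy [-3.1415e+00 -6.0000e-04  2.5510e-01] F [0.7  0.46 0.54] gap 0.4 gf 0.0
shift [-0.0003  0.0002  0.0069] mm 4 turn [-0.0001 -0.0006  0.0001]
```

Down 3.3 mm, then about 0.6 mm per row, watching the force.

Call:
drive_tool(
  xyz=[
    [0,0,0.0015],
    [0,0,0.003],
    [0,0,0.0045],
    [0,0,0.006],
    [0,0,0.007],
  ],
  angular=[
    [0,0,0],
    [0,0,0],
    [0,0,0],
    [0,0,0],
    [0,0,0],
  ],
)

```text
time_s: 21.05
tcp_pos: [582.2, 280.2, 99.5]
eef_rot: [-3.141, 0.0, 0.255]
wrist_force: [-0.3, 0.5, 2.5]
finger_gap: 0.4
gripper_force: 0.7
```

Call:
drive_tool(
  xyz=[
    [0,0,0.001],
    [0,0,0.002],
    [0,0,0.003],
    [0,0,0.003],
  ],
  angular=[
    [0,0,0],
    [0,0,0],
    [0,0,0],
    [0,0,0],
  ],
)

```text
time_s: 21.45
tcp_pos: [582.4, 281.1, 98.4]
eef_rot: [-3.141, -0.001, 0.256]
wrist_force: [-0.6, 2.6, 5.5]
finger_gap: 0.5
gripper_force: 2.7
```

Call:
drive_tool(
  xyz=[
    [0,0,0.001],
    [0,0,0.002],
    [0,0,0.003],
    [0,0,0.003],
  ],
  angular=[
    [0,0,0],
    [0,0,0],
    [0,0,0],
    [0,0,0],
  ],
)

```text
time_s: 21.85
tcp_pos: [582.7, 281.7, 97.1]
eef_rot: [-3.14, -0.002, 0.256]
wrist_force: [-0.6, 3.6, 10.5]
finger_gap: 0.2
gripper_force: 4.9
```

Call:
drive_tool(
  xyz=[
    [0,0,0.001],
    [0,0,0.002],
    [0,0,0.003],
    [0,0,0.003],
  ],
  angular=[
    [0,0,0],
    [0,0,0],
    [0,0,0],
    [0,0,0],
  ],
)

```text
time_s: 22.25
tcp_pos: [582.7, 280.8, 94.7]
eef_rot: [-3.141, -0.001, 0.255]
wrist_force: [0.5, 1.8, 4.6]
finger_gap: 0.5
gripper_force: 2.4
```

Call:
drive_tool(
  xyz=[
    [0,0,0.001],
    [0,0,0.002],
    [0,0,0.003],
    [0,0,0.003],
  ],
  angular=[
    [0,0,0],
    [0,0,0],
    [0,0,0],
    [0,0,0],
  ],
)

```text
time_s: 22.65
tcp_pos: [582.4, 280.5, 93.1]
eef_rot: [-3.141, -0.001, 0.255]
wrist_force: [-0.9, 1.0, 12.7]
finger_gap: 0.7
gripper_force: 6.4
```

Call:
drive_tool(
  xyz=[
    [0,0,0.0005],
    [0,0,0.001],
    [0,0,0.0015],
  ],
  angular=[
    [0,0,0],
    [0,0,0],
    [0,0,0],
  ],
)

```text
time_s: 22.95
tcp_pos: [582.7, 280.7, 92.8]
eef_rot: [-3.141, -0.002, 0.255]
wrist_force: [-3.7, -0.7, 21.7]
finger_gap: 0.4
gripper_force: 10.9
```

corner0 went down with a peak of about 10 N, a click, then a hard stop at 92.8. Next is corner1.

Call:
drive_tool(
  xyz=[
    [0,0,-0.01],
    [0,0,-0.03],
    [-0.06,0,-0.03],
    [-0.12,0,-0.03],
    [-0.1333,0,-0.03],
  ],
  angular=[
    [0,0,0],
    [0,0,0],
    [0,0,0],
    [0,0,0],
    [0,0,0],
  ],
)

```text
time_s: 23.45
tcp_pos: [501.7, 258.9, 109.8]
eef_rot: [3.14, 0.002, 0.256]
wrist_force: [0.4, 0.3, -0.2]
finger_gap: 0.6
gripper_force: 0.0
```

Call:
drive_tool(
  xyz=[
    [0,0,0],
    [0,0,0.004],
    [0,0,0.008],
    [0,0,0.01],
    [0,0,0.01],
  ],
  angular=[
    [0,0,0],
    [0,0,0],
    [0,0,0],
    [0,0,0],
    [0,0,0],
  ],
)

```text
time_s: 23.95
tcp_pos: [505.0, 260.1, 102.9]
eef_rot: [-3.141, 0.001, 0.255]
wrist_force: [0.4, 0.4, 0.3]
finger_gap: 0.8
gripper_force: 0.0
```

```bash
python3 g.py 504.7,259.9,100,.255
```

```text
t 23.95 tcp [505.  260.1 102.9] rpy [-3.1415e+00  7.0000e-04  2.5500e-01] F [0.39 0.4  0.27] gap 0.8 gf 0.0
shift [-0.0005  0.0001  0.0049] mm 3 turn [-0.0001  0.0007 -0.    ]
```

Call:
drive_tool(
  xyz=[
    [0,0,0.0015],
    [0,0,0.003],
    [0,0,0.0045],
    [0,0,0.006],
    [0,0,0.006],
  ],
  angular=[
    [0,0,0],
    [0,0,0],
    [0,0,0],
    [0,0,0],
    [0,0,0],
  ],
)

```text
time_s: 24.45
tcp_pos: [504.9, 260.1, 99.9]
eef_rot: [-3.142, -0.0, 0.255]
wrist_force: [-0.2, 0.3, 2.6]
finger_gap: 0.5
gripper_force: 1.4
```

Call:
drive_tool(
  xyz=[
    [0,0,0.001],
    [0,0,0.002],
    [0,0,0.003],
    [0,0,0.003],
  ],
  angular=[
    [0,0,0],
    [0,0,0],
    [0,0,0],
    [0,0,0],
  ],
)

```text
time_s: 24.85
tcp_pos: [504.9, 260.0, 98.4]
eef_rot: [3.141, -0.0, 0.255]
wrist_force: [-1.5, -2.0, 6.8]
finger_gap: 0.1
gripper_force: 3.3
```

Call:
drive_tool(
  xyz=[
    [0,0,0.001],
    [0,0,0.002],
    [0,0,0.003],
    [0,0,0.003],
  ],
  angular=[
    [0,0,0],
    [0,0,0],
    [0,0,0],
    [0,0,0],
  ],
)

```text
time_s: 25.25
tcp_pos: [504.7, 260.0, 96.2]
eef_rot: [-3.142, -0.0, 0.255]
wrist_force: [0.8, -1.0, 0.5]
finger_gap: 0.5
gripper_force: 0.2
```

Call:
drive_tool(
  xyz=[
    [0,0,0.001],
    [0,0,0.002],
    [0,0,0.003],
    [0,0,0.003],
  ],
  angular=[
    [0,0,0],
    [0,0,0],
    [0,0,0],
    [0,0,0],
  ],
)

```text
time_s: 25.65
tcp_pos: [504.7, 260.0, 94.2]
eef_rot: [-3.142, 0.0, 0.255]
wrist_force: [0.3, 0.7, -0.1]
finger_gap: 0.3
gripper_force: 0.0
```

Call:
drive_tool(
  xyz=[
    [0,0,0.001],
    [0,0,0.002],
    [0,0,0.0025],
    [0,0,0.0025],
  ],
  angular=[
    [0,0,0],
    [0,0,0],
    [0,0,0],
    [0,0,0],
  ],
)

```text
time_s: 26.05
tcp_pos: [504.8, 260.0, 92.9]
eef_rot: [-3.142, 0.0, 0.255]
wrist_force: [0.3, 0.3, 0.1]
finger_gap: 0.5
gripper_force: 0.0
```

Call:
drive_tool(
  xyz=[
    [0,0,0.0005],
    [0,0,0.001],
    [0,0,0.001],
  ],
  angular=[
    [0,0,0],
    [0,0,0],
    [0,0,0],
  ],
)

```text
time_s: 26.35
tcp_pos: [504.8, 260.1, 92.4]
eef_rot: [-3.142, -0.0, 0.255]
wrist_force: [-0.4, -0.8, 0.6]
finger_gap: 0.8
gripper_force: 0.5
```

Call:
drive_tool(
  xyz=[
    [0,0,0.0005],
    [0,0,0.001],
    [0,0,0.001],
  ],
  angular=[
    [0,0,0],
    [0,0,0],
    [0,0,0],
  ],
)

```text
time_s: 26.65
tcp_pos: [505.0, 260.3, 92.2]
eef_rot: [-3.141, -0.001, 0.255]
wrist_force: [-0.1, -0.6, 6.6]
finger_gap: 0.2
gripper_force: 3.1
```

corner1 is clicked, stopping at 92.2. Now corner2.

Call:
drive_tool(
  xyz=[
    [0,0,-0.01],
    [0,0,-0.03],
    [0,0.04,-0.03],
    [0,0.08,-0.03],
    [0,0.08,-0.03],
  ],
  angular=[
    [0,0,0],
    [0,0,0],
    [0,0,0],
    [0,0,0],
    [0,0,0],
  ],
)

```text
time_s: 27.15
tcp_pos: [518.0, 210.4, 110.5]
eef_rot: [3.14, -0.0, 0.251]
wrist_force: [-1.0, -0.4, 0.3]
finger_gap: 0.5
gripper_force: 0.0
```

Call:
drive_tool(
  xyz=[
    [0,0,0],
    [0,0,0.003],
    [0,0,0.006],
    [0,0,0.009],
    [0,0,0.012],
  ],
  angular=[
    [0,0,0],
    [0,0,0],
    [0,0,0],
    [0,0,0],
    [0,0,0],
  ],
)

```text
time_s: 27.65
tcp_pos: [516.7, 214.0, 102.3]
eef_rot: [-3.141, 0.0, 0.256]
wrist_force: [0.5, -0.1, 0.5]
finger_gap: 0.4
gripper_force: 0.0
```

Call:
drive_tool(
  xyz=[
    [0,0,0.001],
    [0,0,0.002],
    [0,0,0.003],
    [0,0,0.003],
  ],
  angular=[
    [0,0,0],
    [0,0,0],
    [0,0,0],
    [0,0,0],
  ],
)

```text
time_s: 28.05
tcp_pos: [516.9, 213.6, 100.7]
eef_rot: [-3.142, -0.0, 0.255]
wrist_force: [-0.2, 0.2, -0.0]
finger_gap: 0.5
gripper_force: 0.0
```

Call:
drive_tool(
  xyz=[
    [0,0,0.001],
    [0,0,0.002],
    [0,0,0.003],
    [0,0,0.003],
  ],
  angular=[
    [0,0,0],
    [0,0,0],
    [0,0,0],
    [0,0,0],
  ],
)

```text
time_s: 28.45
tcp_pos: [516.9, 213.6, 98.9]
eef_rot: [-3.142, 0.0, 0.255]
wrist_force: [-0.1, -1.0, -0.4]
finger_gap: 0.5
gripper_force: 0.0
```

Call:
drive_tool(
  xyz=[
    [0,0,0.001],
    [0,0,0.002],
    [0,0,0.003],
    [0,0,0.003],
  ],
  angular=[
    [0,0,0],
    [0,0,0],
    [0,0,0],
    [0,0,0],
  ],
)

```text
time_s: 28.85
tcp_pos: [517.1, 213.4, 97.4]
eef_rot: [3.141, -0.0, 0.255]
wrist_force: [-0.7, -1.3, 6.0]
finger_gap: 0.6
gripper_force: 2.5
```

Call:
drive_tool(
  xyz=[
    [0,0,0.001],
    [0,0,0.002],
    [0,0,0.003],
    [0,0,0.003],
  ],
  angular=[
    [0,0,0],
    [0,0,0],
    [0,0,0],
    [0,0,0],
  ],
)

```text
time_s: 29.25
tcp_pos: [517.3, 213.5, 95.7]
eef_rot: [3.141, -0.001, 0.255]
wrist_force: [0.1, -1.7, 4.9]
finger_gap: 0.5
gripper_force: 2.6
```

Call:
drive_tool(
  xyz=[
    [0,0,0.001],
    [0,0,0.002],
    [0,0,0.003],
    [0,0,0.003],
  ],
  angular=[
    [0,0,0],
    [0,0,0],
    [0,0,0],
    [0,0,0],
  ],
)

```text
time_s: 29.65
tcp_pos: [516.8, 213.6, 93.4]
eef_rot: [-3.141, 0.0, 0.255]
wrist_force: [-0.1, 0.3, -0.6]
finger_gap: 1.1
gripper_force: 0.0
```

Call:
drive_tool(
  xyz=[
    [0,0,0.0008],
    [0,0,0.0016],
    [0,0,0.0016],
  ],
  angular=[
    [0,0,0],
    [0,0,0],
    [0,0,0],
  ],
)

```text
time_s: 29.95
tcp_pos: [516.8, 213.6, 92.4]
eef_rot: [-3.142, 0.0, 0.255]
wrist_force: [-1.0, -0.8, -0.0]
finger_gap: 0.6
gripper_force: 0.0
```

Call:
drive_tool(
  xyz=[
    [0,0,0.0004],
    [0,0,0.0008],
    [0,0,0.0008],
  ],
  angular=[
    [0,0,0],
    [0,0,0],
    [0,0,0],
  ],
)

```text
time_s: 30.25
tcp_pos: [517.0, 213.7, 92.3]
eef_rot: [-3.142, -0.0, 0.255]
wrist_force: [-0.3, -0.4, 4.1]
finger_gap: 1.1
gripper_force: 2.0
```

corner2 is clicked. Now corner3.

Call:
drive_tool(
  xyz=[
    [0,0,-0.01],
    [0,0,-0.03],
    [0.06,0,-0.03],
    [0.12,0,-0.03],
    [0.1333,0,-0.03],
  ],
  angular=[
    [0,0,0],
    [0,0,0],
    [0,0,0],
    [0,0,0],
    [0,0,0],
  ],
)

```text
time_s: 30.75
tcp_pos: [597.5, 234.4, 111.1]
eef_rot: [-3.141, -0.002, 0.254]
wrist_force: [-0.0, -0.8, 0.7]
finger_gap: 0.7
gripper_force: 0.0
```

Call:
drive_tool(
  xyz=[
    [0,0,0],
    [0,0,0.003],
    [0,0,0.006],
    [0,0,0.009],
    [0,0,0.012],
  ],
  angular=[
    [0,0,0],
    [0,0,0],
    [0,0,0],
    [0,0,0],
    [0,0,0],
  ],
)

```text
time_s: 31.25
tcp_pos: [593.9, 233.6, 103.0]
eef_rot: [3.141, 0.0, 0.255]
wrist_force: [1.0, 0.4, -0.5]
finger_gap: 0.5
gripper_force: 0.0
```

Call:
drive_tool(
  xyz=[
    [0,0,0.001],
    [0,0,0.002],
    [0,0,0.003],
    [0,0,0.003],
  ],
  angular=[
    [0,0,0],
    [0,0,0],
    [0,0,0],
    [0,0,0],
  ],
)

```text
time_s: 31.65
tcp_pos: [594.3, 233.8, 101.1]
eef_rot: [-3.142, 0.0, 0.255]
wrist_force: [-0.4, -0.6, -0.2]
finger_gap: 0.1
gripper_force: 0.0
```

Call:
drive_tool(
  xyz=[
    [0,0,0.001],
    [0,0,0.002],
    [0,0,0.003],
    [0,0,0.003],
  ],
  angular=[
    [0,0,0],
    [0,0,0],
    [0,0,0],
    [0,0,0],
  ],
)

```text
time_s: 32.05
tcp_pos: [594.2, 233.8, 99.2]
eef_rot: [-3.142, 0.0, 0.255]
wrist_force: [-0.2, -1.0, -0.6]
finger_gap: 0.3
gripper_force: 0.0
```

Call:
drive_tool(
  xyz=[
    [0,0,0.001],
    [0,0,0.002],
    [0,0,0.003],
    [0,0,0.003],
  ],
  angular=[
    [0,0,0],
    [0,0,0],
    [0,0,0],
    [0,0,0],
  ],
)

```text
time_s: 32.45
tcp_pos: [594.2, 233.8, 97.4]
eef_rot: [-3.142, 0.0, 0.255]
wrist_force: [-0.3, -0.7, -0.3]
finger_gap: 0.7
gripper_force: 0.0
```

Call:
drive_tool(
  xyz=[
    [0,0,0.001],
    [0,0,0.002],
    [0,0,0.003],
    [0,0,0.003],
  ],
  angular=[
    [0,0,0],
    [0,0,0],
    [0,0,0],
    [0,0,0],
  ],
)

```text
time_s: 32.85
tcp_pos: [594.3, 233.7, 95.6]
eef_rot: [-3.142, 0.0, 0.255]
wrist_force: [-0.6, -0.1, -0.7]
finger_gap: 0.4
gripper_force: 0.0
```

Call:
drive_tool(
  xyz=[
    [0,0,0.001],
    [0,0,0.002],
    [0,0,0.003],
    [0,0,0.003],
  ],
  angular=[
    [0,0,0],
    [0,0,0],
    [0,0,0],
    [0,0,0],
  ],
)

```text
time_s: 33.25
tcp_pos: [594.2, 233.8, 93.8]
eef_rot: [-3.142, 0.0, 0.255]
wrist_force: [-0.4, -0.0, 0.5]
finger_gap: 0.3
gripper_force: 0.0
```

Call:
drive_tool(
  xyz=[
    [0,0,0.0008],
    [0,0,0.0016],
    [0,0,0.0016],
  ],
  angular=[
    [0,0,0],
    [0,0,0],
    [0,0,0],
  ],
)

```text
time_s: 33.55
tcp_pos: [594.2, 233.8, 92.9]
eef_rot: [-3.142, 0.0, 0.255]
wrist_force: [0.2, -0.3, -0.1]
finger_gap: 0.7
gripper_force: 0.0
```

Call:
drive_tool(
  xyz=[
    [0,0,0.0006],
    [0,0,0.001],
    [0,0,0.001],
  ],
  angular=[
    [0,0,0],
    [0,0,0],
    [0,0,0],
  ],
)

```text
time_s: 33.85
tcp_pos: [594.3, 233.8, 92.4]
eef_rot: [-3.142, -0.0, 0.255]
wrist_force: [0.8, 1.1, -0.2]
finger_gap: 0.3
gripper_force: 0.2
```

Call:
drive_tool(
  xyz=[
    [0,0,0.0006],
    [0,0,0.0012],
    [0,0,0.0018],
    [0,0,0.0018],
  ],
  angular=[
    [0,0,0],
    [0,0,0],
    [0,0,0],
    [0,0,0],
  ],
)

```text
time_s: 34.25
tcp_pos: [594.6, 233.9, 92.2]
eef_rot: [3.142, -0.001, 0.255]
wrist_force: [-3.8, -0.9, 11.8]
finger_gap: 0.7
gripper_force: 6.0
```

corner3 is at its hard stop. I'll recheck corner0.

Call:
drive_tool(
  xyz=[
    [0,0,-0.01],
    [0,0,-0.025],
    [0,-0.04,-0.025],
    [0,-0.08,-0.025],
    [0,-0.08,-0.025],
  ],
  angular=[
    [0,0,0],
    [0,0,0],
    [0,0,0],
    [0,0,0],
    [0,0,0],
  ],
)

```text
time_s: 34.75
tcp_pos: [580.9, 284.1, 107.1]
eef_rot: [-3.14, -0.001, 0.259]
wrist_force: [0.2, 0.6, 0.4]
finger_gap: 0.6
gripper_force: 0.0
```

Call:
drive_tool(
  xyz=[
    [0,0,0],
    [0,0,0.003],
    [0,0,0.006],
    [0,0,0.009],
    [0,0,0.009],
  ],
  angular=[
    [0,0,0],
    [0,0,0],
    [0,0,0],
    [0,0,0],
    [0,0,0],
  ],
)

```text
time_s: 35.25
tcp_pos: [582.2, 279.7, 100.5]
eef_rot: [3.141, 0.001, 0.255]
wrist_force: [-0.3, -0.3, 0.4]
finger_gap: 0.5
gripper_force: 0.0
```

Call:
drive_tool(
  xyz=[
    [0,0,0.002],
    [0,0,0.004],
    [0,0,0.006],
    [0,0,0.008],
    [0,0,0.008],
  ],
  angular=[
    [0,0,0],
    [0,0,0],
    [0,0,0],
    [0,0,0],
    [0,0,0],
  ],
)

```text
time_s: 35.75
tcp_pos: [582.1, 280.2, 95.9]
eef_rot: [-3.142, 0.0, 0.255]
wrist_force: [-0.7, -0.6, -0.8]
finger_gap: 0.3
gripper_force: 0.0
```

Call:
drive_tool(
  xyz=[
    [0,0,0.001],
    [0,0,0.002],
    [0,0,0.003],
    [0,0,0.004],
    [0,0,0.004],
  ],
  angular=[
    [0,0,0],
    [0,0,0],
    [0,0,0],
    [0,0,0],
    [0,0,0],
  ],
)

```text
time_s: 36.25
tcp_pos: [582.1, 280.2, 93.6]
eef_rot: [-3.142, 0.0, 0.255]
wrist_force: [0.3, -0.0, 0.2]
finger_gap: 0.7
gripper_force: 0.0
```

Call:
drive_tool(
  xyz=[
    [0,0,0.0008],
    [0,0,0.0016],
    [0,0,0.0024],
    [0,0,0.0024],
  ],
  angular=[
    [0,0,0],
    [0,0,0],
    [0,0,0],
    [0,0,0],
  ],
)

```text
time_s: 36.65
tcp_pos: [582.3, 280.3, 92.4]
eef_rot: [-3.142, -0.0, 0.255]
wrist_force: [-0.7, 0.3, 1.9]
finger_gap: 0.5
gripper_force: 0.8
```

Call:
drive_tool(
  xyz=[
    [0,0,0.0004],
    [0,0,0.0008],
    [0,0,0.0008],
  ],
  angular=[
    [0,0,0],
    [0,0,0],
    [0,0,0],
  ],
)

```text
time_s: 36.95
tcp_pos: [582.4, 280.4, 92.3]
eef_rot: [-3.141, -0.001, 0.255]
wrist_force: [-1.1, -0.6, 6.4]
finger_gap: 0.7
gripper_force: 3.4
```

All four corners stop at 92.2-92.4. I'll retreat and take a final look.

Call:
drive_tool(
  xyz=[
    [0,0,-0.02],
    [0,0,-0.08],
    [0,0,-0.15],
    [0,0,-0.22],
    [0,0,-0.25],
  ],
  angular=[
    [0,0,0],
    [0,0,0],
    [0,0,0],
    [0,0,0],
    [0,0,0],
  ],
)

```text
time_s: 37.45
tcp_pos: [583.1, 281.1, 246.8]
eef_rot: [-3.14, -0.005, 0.255]
wrist_force: [0.1, -0.1, 0.0]
finger_gap: 0.5
gripper_force: 0.0
```

Call:
drive_tool(
  xyz=[
    [-0.08,0,0],
    [-0.12,0,0],
    [-0.12,0,0],
    [-0.12,0,0],
  ],
  angular=[
    [0,0,0],
    [0,0,0],
    [0,0,0],
    [0,0,0],
  ],
)

```text
time_s: 37.85
tcp_pos: [512.8, 262.0, 242.7]
eef_rot: [3.141, -0.001, 0.255]
wrist_force: [0.1, -1.5, -0.6]
finger_gap: 0.7
gripper_force: 0.0
```

```bash
python3 g.py
python3 - <<'E'
from h import *; from bench import *
w=snapshot("wrist"); s=snapshot("scene"); 
a=cv2.resize(s["image"][130:230,350:470],(480,400),interpolation=cv2.INTER_CUBIC)
b=cv2.resize(s["image"],(320,240)); c=cv2.resize(w["image"],(320,240))
o=np.zeros((490,800,3),np.uint8); o[:400,:480]=a; o[:240,480:]=b; o[245:485,480:]=c; cv2.imwrite("pics/end.png",o[:,:,::-1])
E
```

```text
t 37.85 tcp [512.8 262.  242.7] rpy [ 3.1415e+00 -1.4000e-03  2.5520e-01] F [ 0.07 -1.5  -0.61] gap 0.7 gf 0.0
```

View pics/end.png

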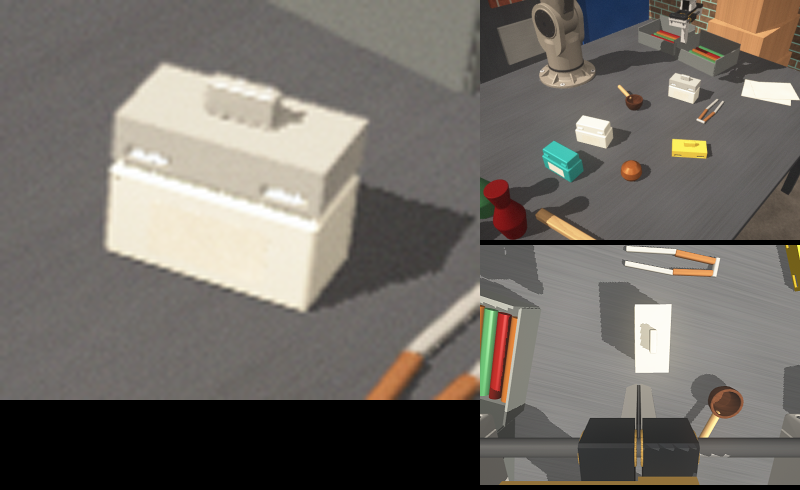

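The cover sits level on the left tub, with both visible clips showing in their windows at (150,157) and (285,195). The jacks, block and paperweight haven't moved. I'll hand it in.

```bash
python3 -c "from bench import *; print(close_job())"
```

```text
the job is handed in; nothing more can be done
None
```

The left tub was the heavier (7.9 N against 3.1 N); its cover is pressed home and level, all four corners at their hard stop, and the job was handed in at about 38 s of the 72 s allowed. I saw no separate click at corner3, which was already down when I reached it.

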